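Third hand at the sprung stop

TASK

Lay the black setting block lengthwise on the bare front part of the aluminium fixture's bed, on the scribed centre line and clear of the stop, and press it down firmly (about 10 N) so that it sits flat. Then push it along the bed, square and still flat, so that its narrow end pushes the sprung stop back until the needle stands in the middle of the green field, never letting the needle reach the red. Finish while holding it there, steadily, so that a colleague can screw it down; do not let go, and leave the tin, the steel block and the bottle where they are.

Things in the scene. Friction and masses are not known exactly. Their poses are not given: they have to be found in the camera images.
- setting_block_mid (a point): Loose black setting block, 42 wide (x) x 75 long (y) x 18 mm high, with a blue rubber pad 24 x 40 mm on top (to 30 mm; centred 8 mm towards +y) and a low white button at the -y end. 0.24 kg. Point: its centre, 15 mm above its underside; z up. Grasp across the 42 mm sides. Starts flat, long axis roughly away from the robot; either narrow end may go to the stop.
- jig: Fixed aluminium fixture plate 220 (x = -105 to 115) x 100 mm (y), its bed (top) 15 mm above the bench; origin on its underside, on the centre line under the resting stop's face. Its +x is the pushing direction, roughly away from the robot. Bare bed with scribed centre line (y = 0): x = -105 to 0. From x = 42 to 110 a grey spring housing, 64 wide, top 45 above the bench, with coloured fields.
- stop_face (a point): Centre of the front face of the steel sprung stop (66 mm wide, 1 to 27 mm above the bed), 14 mm above the bed; it faces jig -x and moves with the stop. A bar on top of it, up to 50 mm above the bench, runs back to the black needle.
- stop (a joint): How far the stop is pushed back along jig +x, m: 0 at rest, 0.025 at its end. Its spring pushes back with 2.8 N at 0 and 0.7 N more per mm (about 10 N at 0.010). The black needle moves with it over the scale: white 0 to 0.006, green 0.006 to 0.014 (middle 0.010), white to 0.018, red beyond.
- tin: Bystander: round brass-coloured tin, 60 mm across, 27 mm high; origin at the centre of its underside.
- bench_block: Bystander: square steel bench block 63 x 63 x 20 mm; origin at the centre of its underside.
- bottle: Bystander: small brown dropper bottle with black top, 33 mm across, 102 mm high; origin at the centre of its underside.
Not all that is in view belongs to the job. What is shaped like the part that bears setting_block_mid but pink is not meant.

How it is judged:
On the way:
1. the block lies flat and roughly square on the bare bed, clear of the stop, pressed down on it with more than 6 N (z of setting_block_mid in the frame of jig between 0.026 and 0.033 m and angle between setting_block_mid's own z axis and vertical below 0.07 rad and x of setting_block_mid in the frame of jig between -0.11 and -0.0395 m and y of setting_block_mid in the frame of jig between -0.018 and 0.018 m and angle between the y axis of setting_block_mid and the x axis of jig, either way round below 0.2 rad and value of joint stop below 0.002 m and contact force between setting_block and jig above 6 N), for 0.2 s.
At the end, for the whole second after the job is handed in: Held by the robot through the last second: the stop is pushed back 6 to 14 mm (needle in the green) by the block's end with 5 to 16 N, the block flat on the bed (within 3 mm and 4 degrees), within 12 mm of the centre line and 7 degrees of square, at rest, with the robot still holding or pushing it (value of joint stop between 0.006 and 0.014 m and contact force between setting_block and stop between 5 and 16 N and z of setting_block_mid in the frame of jig between 0.026 and 0.033 m and angle between setting_block_mid's own z axis and vertical below 0.07 rad and y of setting_block_mid in the frame of jig between -0.012 and 0.012 m and angle between the y axis of setting_block_mid and the x axis of jig, either way round below 0.12 rad and (contact force between setting_block and the fingers above 2 N or contact force between setting_block and the arm above 2 N) and linear speed of setting_block below 0.01 m/s); the arm keeps its last pose, push and grip.
It fails at once if the needle reaches the red field (value of joint stop above 0.0185 m).
It fails at once if a bystander is moved by more than 20 mm (distance of any of tin, bench_block, bottle from where it was at the start of the episode above 0.02 m).
It also fails if it takes over 40 s, if anything falls off the work surface, if the arm or the gripper's body presses on something with over 40 N, if the wrist force passes 120 N, or if a joint passes its speed limit or range.

ROBOT

A 6-joint arm with a two-finger parallel gripper is mounted at the origin on a cart in front of the work surface, level with it; the furniture and walls round the work are solid. World frame = base frame: x ahead of the robot, y to its left, z up, the work surface at z = 0. Lengths are in m, angles in rad, forces in N, time in s.
With the tool pointing down it reaches from about 0.375 to 0.925 m from the base axis. Payload 5.7 kg.
Tool frame: the origin (TCP) lies at the very end of the fingers, on their centre line; the grasp point (between the pads) lies 19 mm behind it; z points along the fingers, y is the line along which they close (so a half turn about z gives the same grasp; the last joint's range is limited). The gripper opens to 85 mm and grips with 20 to 120 N. Pads are 22 mm wide; open, the fingers measure 114 mm over their backs; the gripper's body (76 mm by 85 mm) begins 54 mm behind the grasp point. The pads swing forward as they close: fully open they stand 13 mm farther back than shut.
Start: joints at [1.116, 0.359, 1.51, -0, 1.272, -0.115], TCP at [0.2, 0.566, 0.231] pointing down, gripper open.
Joint ranges: [-2.97, 2.97], [-1.01, 2.36], [0.21, 2.38], [-0.96, 4.11], [0.2, 2.71], [-2.98, 2.98]. Speed limits (rad/s): [2.39, 2.39, 3.14, 3.14, 3.14, 3.14].

INTERFACE

Orientations are given as a rotation vector (axis times angle).
In Python, from rig import robot gives the robot as it stands.
- The arm moves only by the tool arm_command, never from a script. Its argument "motion" is one flat list of numbers, 5 for each row, row after row: the shift along the tool's x, y, z in m, then the turn about the tool's z in degrees, then the gripper's target within -1 to 1 (fully open at 1, half-way at 0, shut at -1). A call has 1 to 5 rows; each row is the pose to reach, as a shift and turn from the pose commanded when the call began, along the tool's axes at that moment; what a row does not reach only later rows make up. A row lasts 1/8 s, in which the tool goes at most 62.5 mm and 10.7 degrees, less where a joint would pass 70% of its speed; a pose out of reach is approached as far as the arm can. A call with a gripper value outside its range is refused whole. The fingers move at their own pace and stop on an object; "newtons" is the grip in N (left out, the last holds). Time passes only in rows, so rows that repeat a pose let the fingers close. It gives the time, the measured TCP pose, the force, the opening and the grip force at its end, in the units of the state.
- robot.get_state(): the state, without advancing time (a new reading comes with each control period).
- robot.read_camera(name): name is "side" or "top"; returns (picture, depth): 420x560x3 uint8, red, green, blue; 420x560 float32, m along the optical axis (not along the pixel's ray), 0 where there is no reading.
- robot.camera_params(name): a dict with "vertical_fov" (degrees; the focal length in pixels is half the picture's height over the tangent of half this angle, whatever the lens; pixels are square), "cx", "cy" (the principal point, pixels), "camera_from_world" (4x4, takes a point from world to camera coordinates). Camera axes: x right, y up, looking along -z (the intrinsics and any distortion apply to the point x, -y, -z); pixel columns grow to the right and rows downward; lengths in m; the calibration is good to about 2 mm. A picture is of the moment at which its call begins. camera_params takes no time and is no camera call.
- robot.hand_in(): hands the job in; it is judged then, once.
The state is a dict: "t": time; "q": joint angles; "joint_vel": joint speeds; "joint_torque": joint torques, N m; "tcp_pos": TCP position; "eef_rot": TCP orientation; "wrist_force": force on the tool from outside, world axes, zero at the start; "ft_torque": the same for the moment, N m; "grip_width": opening from 0.0 (shut) to 1.0 (fully open); "finger_force": force on a finger pad.
Only numpy, scipy, OpenCV 4.12 (cv2) and the standard library are available. Lean on these libraries where they do the work, as an engineer would, in place of code of your own. Each camera call takes 0.05 s, during which the arm holds its last target. There are 200 camera calls.

## Working session

There is one attempt and no reset: what is moved stays moved. The work goes in short steps, Python scripts to look and compute and a tool call to move; the robot and the scene stay as the last step left them, time stands still between calls to the robot, and variables do not carry over. Pictures are saved under pics/ and viewed, at most 10 in all, crops included, and the job is handed in when it is done.

Besides the shell and the picture viewer there is one more tool, called after ">>>" as name(argument=value, ...) on one line, values as JSON. arm_command: Moves the arm, as the interface text tells. Its arguments: {"type":"object","properties":{"motion":{"type":"array","items":{"type":"number"}},"newtons":{"type":"number"}},"required":["motion"]}

```bash
ls; mkdir -p pics; python3 - <<'E'
from rig import robot
import cv2,numpy as np
for n in("top","side"):
    p,d=robot.read_camera(n); cv2.imwrite(f"pics/{n}0.png",p[:,:,::-1]); np.savez(f"pics/{n}0.npz",p=p,d=d)
    c=robot.camera_params(n);print(n,c)
s=robot.get_state();print({k:np.round(v,3) for k,v in s.items()})
E
```

```text
pics
top {'vertical_fov': 56.624343085511555, 'cx': 275.8653623340539, 'cy': 210.40145726390648, 'camera_from_world': array([[-0.00295467, -0.99930763, -0.03708827, -0.06921357],
       [ 0.98136142, -0.01002414,  0.19190955, -0.53855161],
       [-0.19214846, -0.03582997,  0.98071157, -0.79802583],
       [ 0.        ,  0.        ,  0.        ,  1.        ]])}
side {'vertical_fov': 57.51361980374886, 'cx': 278.41223319813446, 'cy': 200.7031484729279, 'camera_from_world': array([[ 0.62903341, -0.7773101 , -0.01029466, -0.40246172],
       [ 0.66612598,  0.53213711,  0.52259571, -0.34010111],
       [-0.40074075, -0.3355877 ,  0.85251847, -0.7007202 ],
       [ 0.        ,  0.        ,  0.        ,  1.        ]])}
{'t': np.float64(0.1), 'q': array([ 1.116,  0.359,  1.511,  0.   ,  1.273, -0.115]), 'joint_vel': array([ 0.   , -0.002, -0.004,  0.   , -0.001, -0.001]), 'joint_torque': array([ 2.0000e-03, -5.2865e+01, -2.7935e+01,  0.0000e+00,  5.0000e-03,
       -0.0000e+00]), 'tcp_pos': array([0.2  , 0.565, 0.231]), 'eef_rot': array([-5.310e-01, -3.096e+00,  3.000e-03]), 'wrist_force': array([-0.234, -0.238,  0.037]), 'ft_torque': array([-0.035, -0.027, -0.007]), 'finger_force': np.float64(0.0), 'grip_width': np.float64(0.994)}
```

View pics/top0.png

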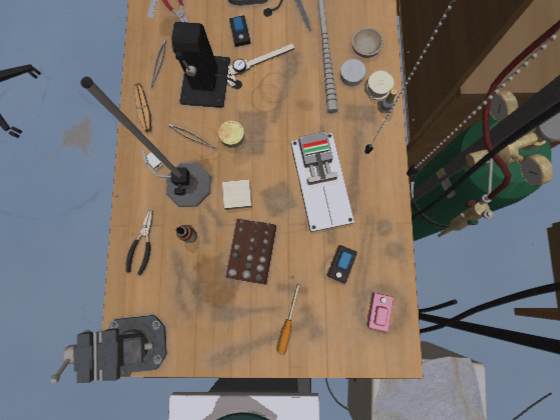

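View pics/side0.png

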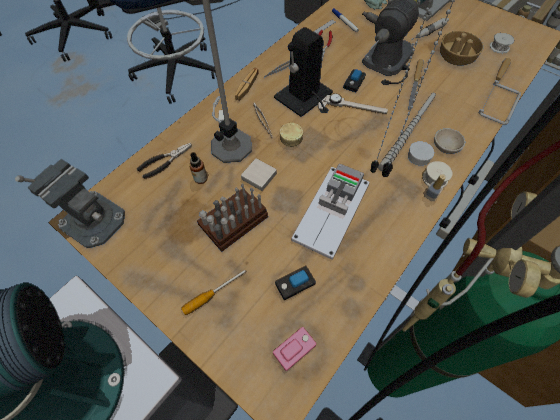

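The top view shows the black block with its blue pad at (342,264), white button end at (337,275). The plate runs from (294,140) to (352,228), with the stop and housing at about (318,160). The tin is at (231,133), the steel block at (237,194) and the bottle at (187,233). Pink decoy at (381,312); another blue-black item at (240,30).

```bash
cat > h.py <<'E'
import numpy as np,cv2
from rig import robot
def cloud(n,d,P=None):
    P=P or robot.camera_params(n); f=210/np.tan(np.radians(P["vertical_fov"]/2))
    v,u=np.mgrid[:420,:560]; z=d
    C=np.stack([(u-P["cx"])/f*z,-(v-P["cy"])/f*z,-z],-1)
    T=np.linalg.inv(P["camera_from_world"]); return C@T[:3,:3].T+T[:3,3]
def rect(W,m):
    pts=W[m][:,:2]; r=cv2.minAreaRect((pts*1000).astype(np.float32)); return np.round(r[0],1),np.round(r[1],1),round(r[2],1),m.sum(),np.median(W[m][:,2]).round(4)
E
python3 - <<'E'
from h import *
for n in("top","side"):
    D=np.load(f"pics/{n}0.npz");p=D["p"].astype(int);W=cloud(n,D["d"]);hsv=cv2.cvtColor(D["p"],cv2.COLOR_RGB2HSV)
    print(n,"valid",(D["d"]>0).mean())
    pts=dict(top=dict(block=(342,262),button=(337,275),plateNearL=(305,229),plateNearR=(352,221),farL=(294,140),tin=(231,133),steel=(237,194),bottle=(183,230),cand2=(240,30),table=(280,250),pink=(381,312)),
     side=dict(block=(295,281),button=(306,287),plateNear=(310,245),tin=(291,130),steel=(259,174),bottle=(196,158),cand2=(355,78),table=(330,265)))[n]
    for k,(u,v) in pts.items(): print(k,W[v,u].round(4))
    u,v=pts["block"]; box=np.zeros(p.shape[:2],bool);box[v-35:v+35,u-35:u+35]=1
    blue=box&(hsv[...,0]>95)&(hsv[...,0]<125)&(hsv[...,1]>120)&(hsv[...,2]>70)
    print("blue",rect(W,blue))
    hi=box&(W[...,2]>.009)&(W[...,2]<.05); l,L,_,_=cv2.connectedComponentsWithStats(hi.astype(np.uint8))[:4]
    print("blk",rect(W,L==L[v,u]))
    box[:]=0
    if n=="top": box[110:250,275:370]=1
    else: box[150:265,280:385]=1
    m=box&(W[...,2]>.009)&(W[...,2]<.021)&(hsv[...,1]<60); print("plate",rect(W,m))
    m=box&(W[...,2]>.035)&(W[...,2]<.06); print("housing+stop",rect(W,m))
E
```

```text
top valid 0.9958630952380952
block [ 0.4271 -0.215   0.0285]
button [ 0.3995 -0.204   0.0221]
plateNearL [ 5.041e-01 -1.373e-01 -2.000e-04]
plateNearR [ 0.5195 -0.2426  0.0126]
farL [ 0.7141 -0.1146  0.0129]
tin [0.7286 0.0327 0.0267]
steel [0.5839 0.0176 0.0172]
bottle [0.4927 0.1219 0.0782]
cand2 [0.9995 0.0158 0.0252]
table [ 0.4568 -0.0799 -0.0026]
pink [ 0.3222 -0.2923  0.0315]
blue (array([ 431.7, -220.3]), array([22.8, 37.9]), 66.3, np.int64(179), np.float64(0.0286))
blk (array([ 424.4, -216.7]), array([42.3, 75.1]), 66.9, np.int64(661), np.float64(0.0177))
plate (array([ 617.5, -175.9]), array([332.5, 118.6]), 5.8, np.int64(2896), np.float64(0.0137))
housing+stop (array([ 663.5, -165.8]), array([111.1,  65.2]), 11.4, np.int64(1061), np.float64(0.0438))
side valid 0.9960544217687075
block [ 0.4208 -0.2206  0.0299]
button [ 0.4295 -0.2427  0.0141]
plateNear [ 0.5096 -0.1934  0.0148]
tin [0.7364 0.0361 0.0244]
steel [0.5821 0.0133 0.0184]
bottle [0.4928 0.1197 0.0855]
cand2 [1.0021 0.0135 0.0255]
table [ 0.5059 -0.2508 -0.0029]
blue (array([ 327.6, -297.1]), array([290.3,  38.7]), 36.1, np.int64(212), np.float64(0.0287))
blk (array([ 424.4, -218.1]), array([42.6, 74.9]), 67.4, np.int64(741), np.float64(0.0181))
plate (array([ 653. , -171.8]), array([300.8, 110.3]), 8.2, np.int64(2687), np.float64(0.0143))
housing+stop (array([ 664.6, -167.6]), array([112.2,  66. ]), 11.0, np.int64(954), np.float64(0.0441))
```

```bash
cat >> h.py <<'E'
from scipy.spatial.transform import Rotation as Ro
def to(p,yaw=None):
    """tool-frame shift (mm) to world p and turn (deg) so that the closing line has heading yaw"""
    s=robot.get_state(); R=Ro.from_rotvec(s["eef_rot"]).as_matrix()
    d=R.T@(np.array(p)-s["tcp_pos"])*1000; h=np.degrees(np.arctan2(R[1,1],R[0,1])); print("closing heading",h.round(1),"shift mm",d.round(1),"turn",None if yaw is None else round((h-yaw+90)%180-90,1), "q",s["q"].round(2))
E
python3 - <<'E'
from h import *
for n in("top","side"):
    D=np.load(f"pics/{n}0.npz");W=cloud(n,D["d"])
    m=((W[...,2]>.008)&(W[...,2]<.06)).astype(np.uint8); _,L=cv2.connectedComponents(m,connectivity=4)
    v,u=(205,323) if n=="top" else (240,315)
    print(n,"jig",rect(W,L==L[v,u]))
    X,Y,Z=W[...,0],W[...,1],W[...,2]
    print("tall things: x,y cell(5cm) -> zmin,zmax")
    k=(X>.2)&(X<.85)&(Y>-.45)&(Y<.6)&(Z>.1)&(D["d"]>0)
    g={}
    for x,y,z in W[k]: g.setdefault((round(round(x/.05)*.05,2),round(round(y/.05)*.05,2)),[]).append(z)
    print({k:(round(min(v),2),round(max(v),2),len(v)) for k,v in sorted(g.items())})
to([.42,.1,.2]);to([.4244,-.2173,.12],67)
E
```

```text
top jig (array([ 614.4, -175.9]), array([219.9, 100.4]), 11.4, np.int64(4103), np.float64(0.0145))
tall things: x,y cell(5cm) -> zmin,zmax
{(0.2, 0.2): (np.float64(0.14), np.float64(0.15), 82), (0.2, 0.25): (np.float64(0.14), np.float64(0.15), 252), (0.2, 0.3): (np.float64(0.15), np.float64(0.15), 51), (0.2, 0.35): (np.float64(0.1), np.float64(0.14), 109), (0.25, 0.2): (np.float64(0.11), np.float64(0.15), 777), (0.25, 0.25): (np.float64(0.14), np.float64(0.15), 779), (0.25, 0.3): (np.float64(0.13), np.float64(0.15), 277), (0.25, 0.35): (np.float64(0.1), np.float64(0.11), 9), (0.3, -0.45): (np.float64(0.1), np.float64(0.11), 3), (0.3, 0.2): (np.float64(0.1), np.float64(0.15), 206), (0.3, 0.25): (np.float64(0.1), np.float64(0.15), 334), (0.3, 0.3): (np.float64(0.14), np.float64(0.15), 87), (0.35, -0.45): (np.float64(0.1), np.float64(0.33), 400), (0.5, -0.45): (np.float64(0.1), np.float64(0.28), 710), (0.5, -0.4): (np.float64(0.1), np.float64(0.16), 9), (0.5, 0.15): (np.float64(0.1), np.float64(0.1), 2), (0.55, -0.45): (np.float64(0.16), np.float64(0.3), 284), (0.55, -0.4): (np.float64(
[... 2173 characters left out ...]
, -0.25): (np.float64(0.22), np.float64(0.53), 304), (0.6, 0.15): (np.float64(0.1), np.float64(0.4), 745), (0.65, -0.45): (np.float64(0.28), np.float64(0.29), 65), (0.65, -0.4): (np.float64(0.28), np.float64(0.29), 130), (0.7, -0.45): (np.float64(0.29), np.float64(0.36), 377), (0.7, -0.4): (np.float64(0.29), np.float64(0.29), 7), (0.8, 0.1): (np.float64(0.18), np.float64(0.18), 3), (0.85, 0.1): (np.float64(0.1), np.float64(0.19), 526), (0.85, 0.15): (np.float64(0.11), np.float64(0.15), 12)}
closing heading 70.5 shift mm [-362.7 -365.    31.1] turn None q [ 1.12  0.36  1.51  0.    1.27 -0.12]
closing heading 70.5 shift mm [-472.7 -662.6  111.5] turn 3.5 q [ 1.12  0.36  1.51  0.    1.27 -0.12]
```

>>> arm_command(motion=[-0.22,-0.22,0,0,1,-0.22,-0.22,0,0,1,-0.22,-0.22,0,0,1,-0.22,-0.22,0,0,1,-0.22,-0.22,0,0,1])

```text
t: 0.72
tcp_pos: [0.3344, 0.283, 0.2312]
eef_rot: [0.53, 3.096, -0.0]
wrist_force: [1.0, 0.3, 0.5]
grip_width: 0.998
finger_force: 0.0
```

```bash
python3 - <<'E'
from h import *
for n in("top","side"):
    D=np.load(f"pics/{n}0.npz");W=cloud(n,D["d"]); P=W[(D["d"]>0)&(W[...,0]>.5)&(W[...,0]<.75)&(W[...,1]>-.345)&(W[...,1]<-.1)&(W[...,2]>.1)]
    print(n)
    for z0 in np.arange(.2,.66,.06):
        Q=P[(P[:,2]>=z0)&(P[:,2]<z0+.06)]
        for nm,q in(("A",Q[Q[:,1]>-.28]),("B",Q[Q[:,1]<=-.28])):
            if len(q):print(round(z0,2),nm,q.min(0).round(3)[:2],q.max(0).round(3)[:2],np.median(q,0).round(3))
to([.42,.1,.231]);to([.4244,-.2173,.12],67)
E
```

```text
top
0.2 A [ 0.603 -0.245] [ 0.616 -0.234] [ 0.607 -0.238  0.243]
0.26 A [ 0.608 -0.241] [ 0.61  -0.238] [ 0.609 -0.24   0.291]
0.32 A [ 0.533 -0.28 ] [ 0.61  -0.238] [ 0.539 -0.275  0.344]
0.32 B [ 0.533 -0.285] [ 0.544 -0.28 ] [ 0.537 -0.282  0.345]
0.38 A [ 0.538 -0.28 ] [ 0.61  -0.238] [ 0.608 -0.24   0.412]
0.38 B [ 0.538 -0.281] [ 0.541 -0.28 ] [ 0.539 -0.281  0.422]
0.44 A [ 0.537 -0.28 ] [ 0.61  -0.238] [ 0.607 -0.241  0.471]
0.44 B [ 0.537 -0.281] [ 0.54 -0.28] [ 0.538 -0.28   0.48 ]
0.5 A [ 0.537 -0.28 ] [ 0.611 -0.238] [ 0.607 -0.241  0.533]
0.5 B [ 0.537 -0.282] [ 0.541 -0.28 ] [ 0.539 -0.28   0.539]
0.56 A [ 0.536 -0.28 ] [ 0.611 -0.238] [ 0.54  -0.278  0.585]
0.56 B [ 0.537 -0.282] [ 0.541 -0.28 ] [ 0.539 -0.28   0.593]
0.62 A [ 0.536 -0.28 ] [ 0.54  -0.278] [ 0.538 -0.279  0.633]
0.62 B [ 0.536 -0.282] [ 0.541 -0.28 ] [ 0.539 -0.28   0.634]
side
0.2 A [ 0.602 -0.247] [ 0.614 -0.235] [ 0.606 -0.242  0.242]
0.26 A [ 0.608 -0.242] [ 0.612 -0.24 ] [ 0.61  -0.241  0.292]
0.32 A [ 0.534 -0.28 ] [ 0.612 -0.24 ] [ 0.541 -0.276  0.344]
0.32 B [ 0.533 -0.287] [ 0.543 -0.28 ] [ 0.537 -0.283  0.343]
0.38 A [ 0.541 -0.28 ] [ 0.611 -0.239] [ 0.609 -0.241  0.413]
0.38 B [ 0.537 -0.282] [ 0.542 -0.28 ] [ 0.539 -0.281  0.413]
0.44 A [ 0.541 -0.28 ] [ 0.613 -0.24 ] [ 0.608 -0.241  0.472]
0.44 B [ 0.536 -0.283] [ 0.541 -0.28 ] [ 0.539 -0.281  0.473]
0.5 A [ 0.537 -0.28 ] [ 0.611 -0.24 ] [ 0.608 -0.241  0.516]
0.5 B [ 0.535 -0.283] [ 0.542 -0.28 ] [ 0.539 -0.281  0.534]
0.56 A [ 0.537 -0.28 ] [ 0.538 -0.28 ] [ 0.538 -0.28   0.578]
0.56 B [ 0.535 -0.283] [ 0.542 -0.28 ] [ 0.539 -0.281  0.57 ]
closing heading 70.6 shift mm [-141.6 -144.1    0.2] turn None q [ 0.54  0.12  1.84 -0.    1.18 -0.69]
closing heading 70.6 shift mm [-251.4 -441.8  111.3] turn 3.6 q [ 0.54  0.12  1.84 -0.    1.18 -0.69]
```

>>> arm_command(motion=[-0.142,-0.144,0,0,1,-0.142,-0.144,0,0,1,-0.142,-0.144,0,0,1,-0.142,-0.144,0,0,1])

```text
t: 1.23
tcp_pos: [0.4212, 0.0988, 0.2313]
eef_rot: [0.538, 3.095, -0.001]
wrist_force: [0.0, 0.1, -0.4]
grip_width: 0.999
finger_force: 0.0
```

>>> arm_command(motion=[-0.1,-0.297,0.11,3.5,1,-0.1,-0.297,0.11,3.5,1,-0.1,-0.297,0.11,3.5,1,-0.1,-0.297,0.11,3.5,1,-0.1,-0.297,0.11,3.5,1])

```text
t: 1.85
tcp_pos: [0.4155, -0.1939, 0.1271]
eef_rot: [0.625, 3.079, 0.001]
wrist_force: [1.0, 0.3, 0.3]
grip_width: 0.998
finger_force: 0.0
```

```bash
python3 - <<'E'
from h import *
s=robot.get_state();print(s["tcp_pos"].round(4),s["wrist_force"].round(2));to([.4152,-.2136,.06],67)
E
```

```text
[ 0.4155 -0.1939  0.1271] [1.04 0.25 0.31]
closing heading 67.1 shift mm [ -7.5 -18.3  67.1] turn 0.1 q [-0.59  0.29  1.93  0.    0.92 -1.76]
```

>>> arm_command(motion=[-0.007,-0.018,0.05,0,1,-0.007,-0.018,0.09,0,1,-0.007,-0.018,0.09,0,1], newtons=60)

```text
t: 2.22
tcp_pos: [0.4127, -0.2101, 0.0355]
eef_rot: [-0.625, -3.072, -0.005]
wrist_force: [-1.1, 0.2, 0.0]
grip_width: 1.004
finger_force: 0.0
```

```bash
python3 - <<'E'
from h import *
s=robot.get_state();print(s["tcp_pos"].round(4),s["wrist_force"].round(2));to([.4152,-.2136,.005],67)
p,d=robot.read_camera("side");cv2.imwrite("pics/s1.png",cv2.resize(p[180:360,220:400],None,fx=3,fy=3)[:,:,::-1])
E
```

```text
[ 0.4127 -0.2101  0.0355] [-1.12  0.16  0.03]
closing heading 67.0 shift mm [-3.9 -2.2 30.5] turn 0.0 q [-0.62  0.46  1.99  0.    0.7  -1.79]
```

View pics/s1.png

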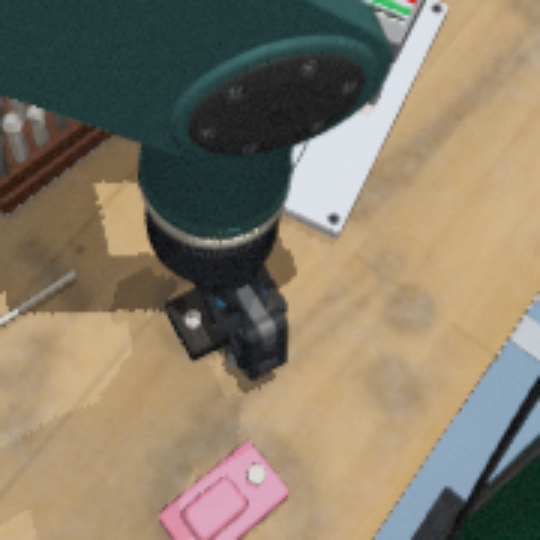

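The side view shows the gripper straddling the black block, with the button visible at crop (193,318) and the pink decoy well clear. Next I descend and close.

>>> arm_command(motion=[-0.004,-0.002,0.029,0,1,-0.004,-0.002,0.03,0,1,-0.004,-0.002,0.03,0,-1,-0.004,-0.002,0.03,0,-1,-0.004,-0.002,0.03,0,-1], newtons=60)

```text
t: 2.9
tcp_pos: [0.4184, -0.2159, 0.0093]
eef_rot: [0.625, 3.077, -0.001]
wrist_force: [-2.0, 2.5, 11.4]
grip_width: 0.47
finger_force: 59.0
```

>>> arm_command(motion=[0,0,0,0,-1,0,0,0,0,-1,0,0,0,0,-1])

```text
t: 3.28
tcp_pos: [0.4184, -0.2159, 0.0093]
eef_rot: [0.625, 3.077, -0.001]
wrist_force: [-2.0, 2.6, 13.2]
grip_width: 0.467
finger_force: 59.2
```

```bash
python3 - <<'E'
from h import *
s=robot.get_state();print(s["tcp_pos"].round(4),s["wrist_force"].round(2),s["grip_width"],s["finger_force"]);to([.4152,-.2136,.05],67)
E
```

```text
[ 0.4184 -0.2159  0.0093] [-1.97  2.57 13.25] 0.46672742452597077 59.16799306869507
closing heading 67.0 shift mm [  3.8   0.8 -40.7] turn 0.0 q [-0.62  0.51  2.    0.    0.63 -1.79]
```

>>> arm_command(motion=[0,0,0,0,0.4,0,0,0,0,0.4,0,0,0,0,0.4])

```text
t: 3.65
tcp_pos: [0.4178, -0.2157, 0.0079]
eef_rot: [-0.626, -3.079, 0.0]
wrist_force: [-0.0, -0.5, -0.5]
grip_width: 0.7
finger_force: 0.0
```

>>> arm_command(motion=[0.003,0,-0.004,0,0.4,0.003,0,-0.004,0,0.4])

```text
t: 3.9
tcp_pos: [0.4148, -0.2144, 0.012]
eef_rot: [-0.625, -3.078, 0.0]
wrist_force: [0.7, 0.2, -0.5]
grip_width: 0.699
finger_force: 0.0
```

>>> arm_command(motion=[0,0,0,0,-1,0,0,0,0,-1,0,0,0,0,-1,0,0,0,0,-1])

```text
t: 4.4
tcp_pos: [0.4151, -0.2145, 0.0123]
eef_rot: [0.625, 3.079, -0.0]
wrist_force: [-1.1, 1.1, 9.4]
grip_width: 0.464
finger_force: 59.2
```

>>> arm_command(motion=[0,0,-0.02,0,-1,0,0,-0.045,0,-1,0,0,-0.045,0,-1,0,0,-0.045,0,-1])

```text
t: 4.9
tcp_pos: [0.4147, -0.2142, 0.0561]
eef_rot: [-0.625, -3.078, -0.0]
wrist_force: [0.4, -0.4, -3.5]
grip_width: 0.46
finger_force: 61.6
```

```bash
python3 - <<'E'
from h import *
s=robot.get_state();print(s["tcp_pos"].round(4),s["wrist_force"].round(2),s["grip_width"],s["finger_force"]);to([.5413,-.1912,.055],101.3)
t=s["tcp_pos"]; r=t[:2]/np.hypot(*t[:2]); l=np.array([-r[1],r[0]])
im=[]
for n in("top","side"):
    p,d=robot.read_camera(n);W=cloud(n,d);np.savez(f"pics/{n}2.npz",p=p,d=d)
    q=W[(d>0)]; q=q[np.abs(q[:,:2]-t[:2]).max(1)<.25]; a=np.c_[(q[:,:2]-t[:2])@r,(q[:,:2]-t[:2])@l,q[:,2]-t[2]]
    a=a[(a[:,2]>.1)&(a[:,0]>-.2)&(np.abs(a[:,1])<.12)]
    for z0 in np.arange(.1,.5,.04):
        b=a[(a[:,2]>=z0)&(a[:,2]<z0+.04)]
        if len(b)>3: print(n,"dz",z0.round(2),"rad",np.percentile(b[:,0],[1,99]).round(3),"lat",np.percentile(b[:,1],[1,99]).round(3),len(b))
    im.append(p)
cv2.imwrite("pics/s2.png",cv2.resize(im[1][190:340,230:380],None,fx=4,fy=4)[:,:,::-1])
E
```

```text
[ 0.4147 -0.2142  0.0561] [ 0.4  -0.39 -3.5 ] 0.4598954667107696 61.60636067390442
closing heading 67.0 shift mm [-107.6   70.6    1.1] turn -34.3 q [-0.62  0.42  1.97 -0.    0.75 -1.79]
top dz 0.1 rad [-0.037  0.323] lat [-0.12   0.064] 307
top dz 0.14 rad [-0.038  0.325] lat [-0.12  0.07] 199
top dz 0.18 rad [-0.04   0.325] lat [-0.12   0.072] 330
top dz 0.22 rad [-0.038  0.324] lat [-0.12   0.067] 687
top dz 0.26 rad [-0.038  0.325] lat [-0.12   0.067] 449
top dz 0.3 rad [-0.04   0.325] lat [-0.12   0.067] 411
top dz 0.34 rad [-0.065  0.224] lat [-0.098  0.067] 461
top dz 0.38 rad [-0.085  0.22 ] lat [-0.093  0.066] 7399
top dz 0.42 rad [-0.102  0.185] lat [-0.059  0.073] 2439
top dz 0.46 rad [-0.124  0.184] lat [-0.052  0.079] 2724
side dz 0.1 rad [-0.036  0.28 ] lat [-0.119 -0.007] 515
side dz 0.14 rad [-0.037  0.273] lat [-0.117  0.065] 606
side dz 0.18 rad [-0.039  0.219] lat [-0.104  0.068] 706
side dz 0.22 rad [-0.037  0.316] lat [-0.117  0.065] 1114
side dz 0.26 rad [-0.035  0.223] lat [-0.1    0.066] 631
side dz 0.3 rad [-0.033  0.225] lat [-0.099  0.066] 321
side dz 0.34 rad [-0.067  0.224] lat [-0.099  0.065] 1615
side dz 0.38 rad [-0.096  0.222] lat [-0.098  0.05 ] 6429
side dz 0.42 rad [-0.133  0.221] lat [-0.099  0.056] 6816
side dz 0.46 rad [-0.168  0.14 ] lat [-0.055  0.06 ] 8456
```

View pics/s2.png

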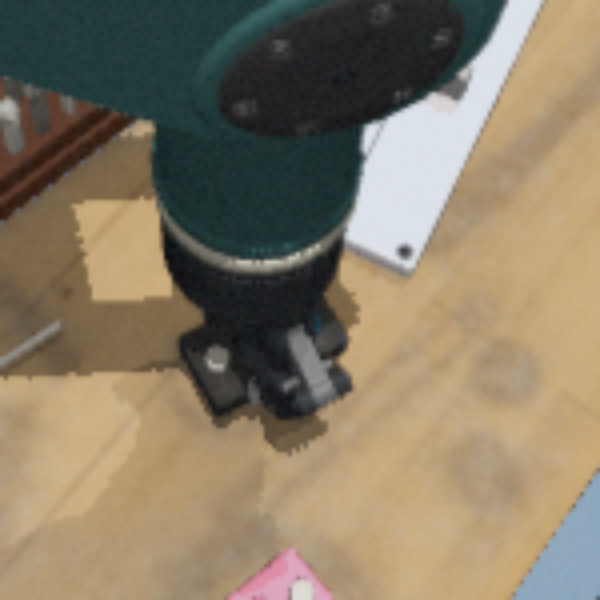

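```bash
python3 - <<'E'
from h import *
t=robot.get_state()["tcp_pos"]; r=t[:2]/np.hypot(*t[:2]); l=np.array([-r[1],r[0]])
for n in("top","side"):
    D=np.load(f"pics/{n}2.npz");W=cloud(n,D["d"]);q=W[D["d"]>0]
    a=np.c_[(q[:,:2]-t[:2])@r,(q[:,:2]-t[:2])@l,q[:,2]-t[2]]
    a=a[(a[:,2]>.1)&(a[:,0]>-.2)&(np.hypot(a[:,0].clip(0),a[:,1])<.11)]
    A=(np.array([.609,-.24])-t[:2]); 
    for z0 in np.arange(.1,.6,.04):
        b=a[(a[:,2]>=z0)&(a[:,2]<z0+.04)]
        if len(b)>20: print(n,"dz",z0.round(2),"rad max",np.percentile(b[:,0],99).round(3),"lat",np.percentile(b[:,1],[1,99]).round(3),"fwd at lat<-.03:",np.percentile(b[b[:,1]<-.03,0],99).round(3) if (b[:,1]<-.03).sum()>5 else None,len(b))
E
```

```text
top dz 0.1 rad max 0.006 lat [-0.006  0.066] fwd at lat<-.03: None 63
top dz 0.14 rad max -0.031 lat [-0.009  0.021] fwd at lat<-.03: None 25
top dz 0.18 rad max -0.029 lat [-0.023  0.025] fwd at lat<-.03: None 96
top dz 0.22 rad max -0.025 lat [-0.016  0.028] fwd at lat<-.03: None 87
top dz 0.26 rad max -0.027 lat [-0.008  0.026] fwd at lat<-.03: None 81
top dz 0.3 rad max -0.033 lat [-0.009  0.02 ] fwd at lat<-.03: None 65
top dz 0.34 rad max 0.037 lat [-0.046  0.067] fwd at lat<-.03: 0.038 224
top dz 0.38 rad max 0.042 lat [-0.057  0.065] fwd at lat<-.03: 0.034 7129
top dz 0.42 rad max 0.023 lat [-0.057  0.073] fwd at lat<-.03: 0.009 2306
top dz 0.46 rad max -0.014 lat [-0.052  0.079] fwd at lat<-.03: -0.028 2607
top dz 0.5 rad max -0.051 lat [-0.047  0.083] fwd at lat<-.03: -0.065 3068
top dz 0.54 rad max -0.09 lat [-0.04  0.08] fwd at lat<-.03: -0.102 8376
top dz 0.58 rad max -0.115 lat [-0.     0.073] fwd at lat<-.03: None 3703
side dz 0.1 rad max 0.018 lat [-0.067 -0.006] fwd at lat<-.03: 0.018 339
side dz 0.14 rad max 0.025 lat [-0.038  0.006] fwd at lat<-.03: 0.023 456
side dz 0.18 rad max 0.034 lat [-0.04   0.011] fwd at lat<-.03: 0.026 526
side dz 0.22 rad max 0.026 lat [-0.039  0.004] fwd at lat<-.03: 0.024 614
side dz 0.26 rad max 0.018 lat [-0.039 -0.009] fwd at lat<-.03: 0.019 326
side dz 0.3 rad max 0.02 lat [-0.065 -0.055] fwd at lat<-.03: 0.02 70
side dz 0.34 rad max 0.036 lat [-0.069 -0.05 ] fwd at lat<-.03: 0.035 1308
side dz 0.38 rad max 0.044 lat [-0.068  0.049] fwd at lat<-.03: 0.033 6024
side dz 0.42 rad max 0.018 lat [-0.06   0.054] fwd at lat<-.03: 0.007 6353
side dz 0.46 rad max -0.019 lat [-0.055  0.059] fwd at lat<-.03: -0.03 8336
side dz 0.5 rad max -0.055 lat [-0.049  0.065] fwd at lat<-.03: -0.068 8958
side dz 0.54 rad max -0.093 lat [-0.044  0.058] fwd at lat<-.03: -0.103 11879
side dz 0.58 rad max -0.12 lat [-0.033  0.   ] fwd at lat<-.03: -0.154 6980
```

Picture: block held level, button visible at crop (217,360). Clearance from the hanging cords is enough, so I carry it over the bed.

>>> arm_command(motion=[-0.027,0.018,0,-8.6,-1,-0.054,0.035,0,-17.2,-1,-0.081,0.053,0,-25.8,-1,-0.108,0.071,0,-34.3,-1,-0.108,0.071,0,-34.3,-1])

```text
t: 5.62
tcp_pos: [0.5446, -0.1912, 0.0559]
eef_rot: [-0.314, 3.125, -0.001]
wrist_force: [0.0, -0.2, -3.2]
grip_width: 0.462
finger_force: 61.6
```

```bash
python3 - <<'E'
from h import *
s=robot.get_state();print(s["tcp_pos"].round(4),s["wrist_force"].round(2),s["grip_width"].round(3),s["finger_force"].round(1));to([.5413,-.1912,.03],101.3)
for n in ("top","side"):
    p,d=robot.read_camera(n);np.savez(f"pics/{n}3.npz",p=p,d=d)
    c=(slice(90,290),slice(220,420)) if n=="side" else (slice(100,250),slice(270,420))
    cv2.imwrite(f"pics/{n}3.png",cv2.resize(p[c],(600,600))[:,:,::-1])
E
```

```text
Traceback (most recent call last):
AttributeError: 'float' object has no attribute 'round'
```

```bash
python3 - <<'E'
from h import *
to([.5413,-.1912,.03],101.3)
for n in ("top","side"):
    p,d=robot.read_camera(n);np.savez(f"pics/{n}3.npz",p=p,d=d)
    c=(slice(90,290),slice(220,420)) if n=="side" else (slice(100,250),slice(270,420))
    cv2.imwrite(f"pics/{n}3.png",cv2.resize(p[c],(600,600))[:,:,::-1])
E
```

```text
closing heading 101.5 shift mm [ 3.2  0.6 25.9] turn 0.2 q [-0.46  0.53  1.73  0.    0.87 -2.23]
```

View pics/side3.png

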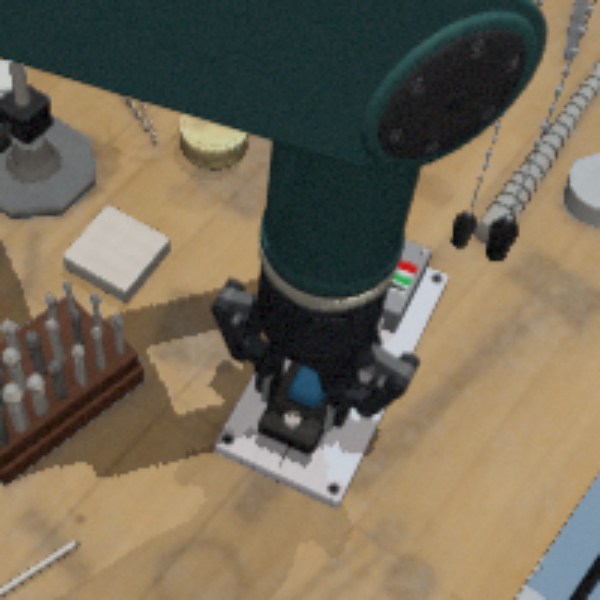

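The side view shows the block over the bare bed in line with the plate, its button at crop (292,418) and the cords clear at the right. Now I lower it.

>>> arm_command(motion=[0.002,0,0.015,0,-1,0.002,0,0.025,0,-1,0.002,0,0.027,0,-1,0.002,0,0.027,0,-1])

```text
t: 6.22
tcp_pos: [0.5399, -0.1918, 0.0295]
eef_rot: [0.309, -3.126, -0.0]
wrist_force: [-0.1, -0.4, -4.6]
grip_width: 0.459
finger_force: 61.6
```

>>> arm_command(motion=[0,0,0.001,0,-1,0,0,0.001,0,-1,0,0,0.001,0,-1])

```text
t: 6.6
tcp_pos: [0.5405, -0.1918, 0.0291]
eef_rot: [-0.31, 3.126, -0.001]
wrist_force: [0.4, -0.6, -2.2]
grip_width: 0.463
finger_force: 61.6
```

>>> arm_command(motion=[0,0,0.0005,0,-1,0,0,0.0005,0,-1,0,0,0.0005,0,-1])

```text
t: 6.98
tcp_pos: [0.5403, -0.1917, 0.0283]
eef_rot: [0.31, -3.126, 0.0]
wrist_force: [0.6, 0.7, -1.7]
grip_width: 0.465
finger_force: 61.6
```

>>> arm_command(motion=[0,0,0.001,0,-1,0,0,0.001,0,-1,0,0,0.001,0,-1])

```text
t: 7.35
tcp_pos: [0.5403, -0.1918, 0.0275]
eef_rot: [-0.31, 3.126, -0.0]
wrist_force: [0.0, -0.3, -0.5]
grip_width: 0.463
finger_force: 61.9
```

>>> arm_command(motion=[0,0,0.0005,0,-1,0,0,0.0005,0,-1,0,0,0.0005,0,-1])

```text
t: 7.72
tcp_pos: [0.5403, -0.1918, 0.0274]
eef_rot: [-0.31, 3.126, -0.001]
wrist_force: [-2.1, 0.5, 5.6]
grip_width: 0.463
finger_force: 62.6
```

>>> arm_command(motion=[0,0,0.0003,0,-1,0,0,0.0003,0,-1,0,0,0.0003,0,-1,0,0,0.0003,0,-1,0,0,0.0003,0,-1])

```text
t: 8.35
tcp_pos: [0.5403, -0.1918, 0.0274]
eef_rot: [-0.31, 3.126, -0.001]
wrist_force: [-2.4, 1.4, 7.5]
grip_width: 0.459
finger_force: 62.9
```

```bash
python3 - <<'E'
from h import *
s=robot.get_state();print({k:np.round(s[k],4) for k in("t","tcp_pos","wrist_force","ft_torque","joint_vel")})
o=np.array([.6099,-.1775]);a=np.radians(11.3);R=np.array([[np.cos(a),np.sin(a)],[-np.sin(a),np.cos(a)]])
print("tcp in jig",R@(s["tcp_pos"][:2]-o)); to(np.r_[o+R.T@[-.0375,0],.0274],101.3)
for n in ("side","top"):
    p,d=robot.read_camera(n);W=cloud(n,d);np.savez(f"pics/{n}4.npz",p=p,d=d)
    J=(W[...,:2]-o)@R.T
    hsv=cv2.cvtColor(p,cv2.COLOR_RGB2HSV)
    m=(d>0)&(abs(J[...,0]+.06)<.06)&(abs(J[...,1])<.04)&(W[...,2]>.022)&(W[...,2]<.05)
    b=m&(hsv[...,0]>95)&(hsv[...,0]<125)&(hsv[...,1]>120)&(hsv[...,2]>40)
    w=m&(hsv[...,2]>130)&(hsv[...,1]<60)
    for q,nm in((b,"pad"),(w,"button"),(m&(W[...,2]<.04)&(hsv[...,2]<60),"black")): print(n,nm,q.sum(),J[q].mean(0).round(4) if q.any() else"",J[q].min(0).round(4) if q.any() else"",J[q].max(0).round(4) if q.any() else"", np.median(W[q][:,2]) if q.any() else "")
    c=(slice(130,260),slice(270,400)) if n=="side" else (slice(110,240),slice(270,400))
    cv2.imwrite(f"pics/{n}4.png",cv2.resize(p[c],(590,590))[:,:,::-1])
E
```

```text
{'t': np.float64(8.35), 'tcp_pos': array([ 0.5403, -0.1918,  0.0274]), 'wrist_force': array([-2.4493,  1.3754,  7.4515]), 'ft_torque': array([ 0.2661,  0.4722, -0.0275]), 'joint_vel': array([ 0.0007,  0.0006,  0.001 , -0.0002,  0.0001,  0.0005])}
tcp in jig [-0.07102016 -0.00037033]
closing heading 101.3 shift mm [-33.5   0.4  -0. ] turn 0.0 q [-0.46  0.57  1.76 -0.    0.81 -2.23]
side pad 105 [-0.0643 -0.0009] [-0.0734 -0.013 ] [-0.0507  0.01  ] 0.04316202720409701
side button 11 [-0.0893 -0.0017] [-0.0932 -0.0044] [-0.086   0.0021] 0.037738164627074466
side black 277 [-0.0812  0.001 ] [-0.0995 -0.032 ] [-0.0441  0.031 ] 0.031991788282244915
top pad 0    
top button 1 [-0.0256  0.0208] [-0.0256  0.0208] [-0.0256  0.0208] 0.031289905281492225
top black 0
```

View pics/side4.png

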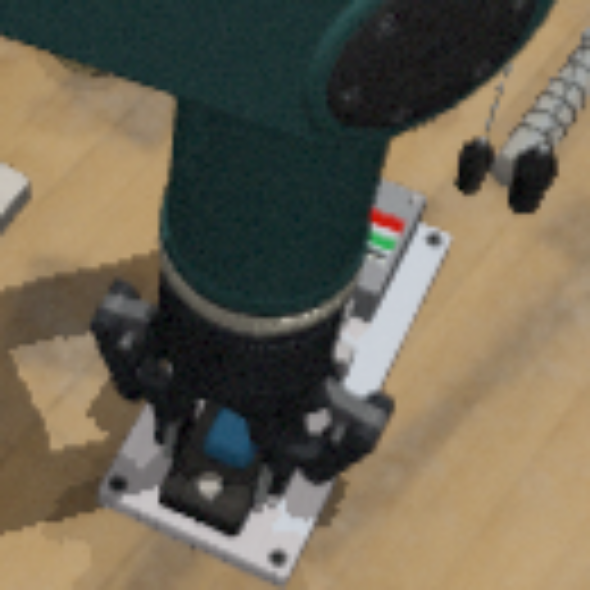

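The block lies flat on the bed, pad top at 43 mm (expected 45), pressed with about 10 N, and the needle is below the green at crop (382,250). I advance towards the stop.

>>> arm_command(motion=[-0.007,0,0,0,-1,-0.014,0,0,0,-1,-0.02,0,0,0,-1,-0.02,0,0,0,-1])

```text
t: 8.95
tcp_pos: [0.5596, -0.1879, 0.0274]
eef_rot: [0.311, -3.126, 0.001]
wrist_force: [-3.7, -0.2, 7.6]
grip_width: 0.463
finger_force: 63.0
```

>>> arm_command(motion=[-0.003,0,0,0,-1,-0.005,0,0,0,-1,-0.005,0,0,0,-1])

```text
t: 9.32
tcp_pos: [0.5636, -0.187, 0.0274]
eef_rot: [0.311, -3.124, 0.0]
wrist_force: [-5.1, -1.2, 11.2]
grip_width: 0.463
finger_force: 63.2
```

```bash
cat >> h.py <<'E'
o=np.array([.6099,-.1775]);a=np.radians(11.3);RJ=np.array([[np.cos(a),np.sin(a)],[-np.sin(a),np.cos(a)]])
def rep():
    s=robot.get_state();print("t",s["t"],"tcp jig mm",(RJ@(s["tcp_pos"][:2]-o)*1000).round(1),s["tcp_pos"][2].round(4),"F jig",(RJ@s["wrist_force"][:2]).round(1),s["wrist_force"][2].round(1),"M",s["ft_torque"].round(2))
E
python3 -c "
from h import *
rep()"
```

```text
t 9.325 tcp jig mm [-47.3  -0.3] 0.0274 F jig [-5.3 -0.2] 11.2 M [-0.09  1.   -0.03]
```

>>> arm_command(motion=[-0.002,0,-0.0003,0,-1,-0.004,0,-0.0004,0,-1,-0.005,0,-0.0004,0,-1,-0.005,0,-0.0004,0,-1])

```text
t: 9.82
tcp_pos: [0.5663, -0.1863, 0.0274]
eef_rot: [0.311, -3.12, -0.0]
wrist_force: [-11.1, -3.8, 11.9]
grip_width: 0.459
finger_force: 63.3
```

```bash
python3 - <<'E'
from h import *
rep()
p,d=robot.read_camera("side");c=(slice(160,230),slice(330,400)); cv2.imwrite("pics/s5.png",cv2.resize(p[c],(560,560))[:,:,::-1])
E
```

```text
t 9.825 tcp jig mm [-44.4  -0.1] 0.0274 F jig [-11.7  -1.6] 11.9 M [-0.74  1.82 -0.15]
```

View pics/s5.png

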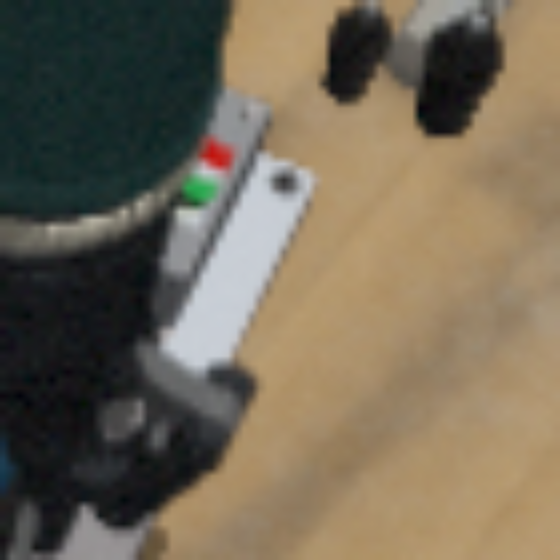

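The green field is at (200,190) and red at (215,155), with no needle in either yet; the wrist hides part of the scale. I ease the down force, advance a little, and measure the stop from depth.

>>> arm_command(motion=[-0.001,0,-0.0006,0,-1,-0.003,0,-0.0006,0,-1,-0.003,0,-0.0006,0,-1,-0.003,0,-0.0006,0,-1])

```text
t: 10.38
tcp_pos: [0.5691, -0.1857, 0.0274]
eef_rot: [0.31, -3.12, -0.001]
wrist_force: [-10.4, -3.5, 6.7]
grip_width: 0.46
finger_force: 62.8
```

```bash
python3 - <<'E'
from h import *
rep()
def an(n,p,d,tag):
    W=cloud(n,d);J=(W[...,:2]-o)@RJ.T*1000;Z=W[...,2]*1000
    m=(d>0)&(J[...,0]>-8)&(J[...,0]<42)&(abs(J[...,1])<36)&(Z>22)&(Z<54)
    print(tag,n,m.sum())
    for y0 in range(-36,36,12):
        k=m&(J[...,1]>=y0)&(J[...,1]<y0+12)
        if k.sum()>3:
            print(y0,"n",k.sum(),"x pct",np.percentile(J[k][:,0],[2,25,50,75,98]).round(1),"z",np.percentile(Z[k],[5,50,95]).round(0))
for n in("top","side"):
    D=np.load(f"pics/{n}0.npz");an(n,D["p"],D["d"],"rest")
    p,d=robot.read_camera(n);an(n,p,d,"now");np.savez(f"pics/{n}6.npz",p=p,d=d)
E
```

```text
t 10.375 tcp jig mm [-41.6  -0. ] 0.0274 F jig [-10.8  -1.4] 6.7 M [-0.79  1.61 -0.18]
rest top 376
-36 n 26 x pct [-0.2  1.   4.3  8.  26.8] z [25. 39. 42.]
-24 n 84 x pct [ 0.1  3.6 16.6 30.6 41.8] z [26. 32. 42.]
-12 n 69 x pct [-0.   3.2 10.4 23.8 41.4] z [27. 46. 51.]
0 n 74 x pct [-0.5  2.7 11.  28.5 41.7] z [32. 47. 51.]
12 n 83 x pct [-0.2  4.6 16.7 30.3 41.7] z [27. 31. 42.]
24 n 40 x pct [-0.2  1.   4.9  9.9 41.8] z [24. 39. 42.]
now top 29
12 n 26 x pct [27.2 31.2 36.3 39.3 41.7] z [26. 30. 34.]
rest side 396
-36 n 46 x pct [-0.5  0.9  2.   7.6 41.4] z [24. 38. 43.]
-24 n 83 x pct [ 0.3  1.5  9.3 30.8 41.8] z [25. 33. 42.]
-12 n 87 x pct [-0.1  1.6  6.8 21.4 41.6] z [25. 44. 51.]
0 n 71 x pct [ 0.1  1.2  5.3 16.  40.1] z [26. 42. 51.]
12 n 77 x pct [-0.3  1.3  8.9 26.9 40.9] z [25. 32. 42.]
24 n 32 x pct [-0.5  1.5  2.6  7.8 41.6] z [24. 39. 42.]
now side 16
-36 n 16 x pct [ 5.3  6.1  6.8  7.1 41.6] z [23. 30. 39.]
```

Depth gives the stop's right end at about 5.5 mm, and dead reckoning gives 5.7 mm with matching force. About 4.5 mm remains.

>>> arm_command(motion=[-0.001,0,-0.0001,0,-1,-0.002,0,-0.0002,0,-1,-0.003,0,-0.0003,0,-1,-0.0045,0,-0.0003,0,-1,-0.0045,0,-0.0003,0,-1])

```text
t: 11.1
tcp_pos: [0.5725, -0.185, 0.0274]
eef_rot: [0.31, -3.118, -0.001]
wrist_force: [-12.5, -5.7, 6.5]
grip_width: 0.46
finger_force: 62.7
```

>>> arm_command(motion=[0,0,0,0,-1,0,0,0,0,-1])

```text
t: 11.35
tcp_pos: [0.5725, -0.185, 0.0274]
eef_rot: [0.31, -3.118, -0.001]
wrist_force: [-11.8, -5.6, 6.4]
grip_width: 0.459
finger_force: 62.7
```

```bash
python3 - <<'E'
from h import *
rep()
p,d=robot.read_camera("side");W=cloud("side",d);J=(W[...,:2]-o)@RJ.T*1000;Z=W[...,2]*1000
m=(d>0)&(J[...,0]>-8)&(J[...,0]<42)&(J[...,1]<-24)&(J[...,1]>-36)&(Z>22)&(Z<44)
print("stop end x",np.percentile(J[m][:,0],[2,25,50,75,98]).round(1),m.sum())
hsv=cv2.cvtColor(p,cv2.COLOR_RGB2HSV); b=(J[...,0]<0)&(J[...,0]>-110)&(abs(J[...,1])<30)&(Z>25)&(hsv[...,0]>95)&(hsv[...,0]<125)&(hsv[...,1]>120)
print("pad z",np.percentile(Z[b],[10,50,90]).round(1),"mean",J[b].mean(0).round(1))
w=(J[...,0]<-40)&(J[...,0]>-75)&(abs(J[...,1])<12)&(Z>25)&(Z<45)&(hsv[...,2]>130)&(hsv[...,1]<60); print("button",J[w].mean(0).round(1),w.sum())
cv2.imwrite("pics/s7.png",cv2.resize(p[130:250,290:410],(600,600))[:,:,::-1])
E
```

```text
t 11.35 tcp jig mm [-38.2   0. ] 0.0274 F jig [-12.6  -3.2] 6.4 M [-1.01  1.97 -0.23]
stop end x [ 8.5  9.1  9.7 11.3 41.7] 15
pad z [ 39.4  45.  289.1] mean [-42.9  -0.6]
button [-55.1  -1. ] 12
```

View pics/s7.png

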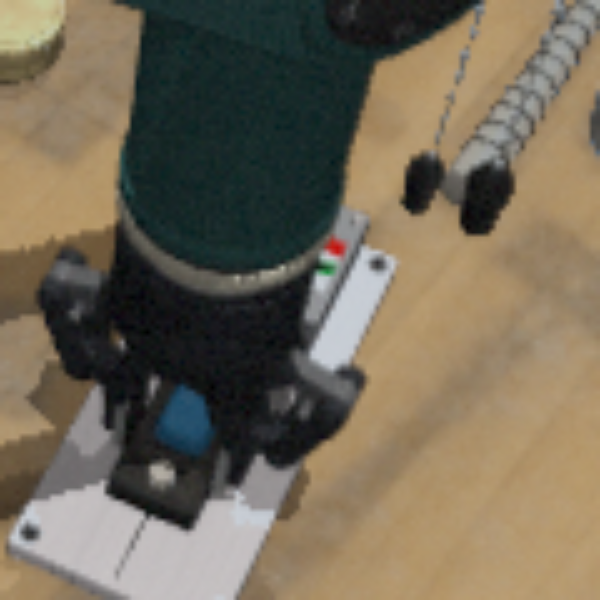

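The block is flat and square; its button is on the scribed line at (162,475) and the stop is at about 9.1 mm. One more millimetre, then hold.

>>> arm_command(motion=[-0.0006,0,0,0,-1,-0.0011,0,0,0,-1,-0.0011,0,0,0,-1,-0.0011,0,0,0,-1,-0.0011,0,0,0,-1])

```text
t: 12.02
tcp_pos: [0.5731, -0.1848, 0.0274]
eef_rot: [0.31, -3.117, -0.001]
wrist_force: [-13.8, -6.8, 7.9]
grip_width: 0.46
finger_force: 62.8
```

>>> arm_command(motion=[0,0,0,0,-1,0,0,0,0,-1,0,0,0,0,-1,0,0,0,0,-1])

```text
t: 12.52
tcp_pos: [0.573, -0.1848, 0.0274]
eef_rot: [0.31, -3.117, -0.001]
wrist_force: [-13.4, -6.5, 7.7]
grip_width: 0.459
finger_force: 62.8
```

```bash
python3 - <<'E'
from h import *
rep()
p,d=robot.read_camera("side");W=cloud("side",d);J=(W[...,:2]-o)@RJ.T*1000;Z=W[...,2]*1000
m=(d>0)&(J[...,0]>-8)&(J[...,0]<42)&(J[...,1]<-24)&(J[...,1]>-36)&(Z>22)&(Z<44)
print("stop end x",np.percentile(J[m][:,0],[2,25,50]).round(1),m.sum())
rep()
E
```

```text
t 12.525 tcp jig mm [-37.6   0.1] 0.0274 F jig [-14.4  -3.7] 7.7 M [-1.18  2.19 -0.24]
stop end x [ 8.5  9.9 10.4] 14
t 12.575 tcp jig mm [-37.6   0.1] 0.0274 F jig [-14.1  -4.9] 6.8 M [-1.21  2.21 -0.25]
```

```bash
python3 -c "
from rig import robot
print(robot.hand_in())"
```

```text
the job is handed in; nothing more can be done
None
```

The job is handed in: the block was pressed flat on the bed with about 10 N. It is now held square on the centre line with the stop pushed back about 9.7 mm, worked out from depth and tool position because the wrist hid the needle. The tin, the steel block and the bottle were not touched.

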